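# Set the nail lamp's timer dial and start it

### The job

Set the timer of the nail lamp on the dressing table: with a fingertip, push its big round dial clockwise until the dial's index mark lines up with the one long line on the scale ring around it, and leave it there. Only then press the lamp's round start button fully down with a fingertip and let it come back up. Nothing needs gripping: do not pick up, knock over or push away the cosmetics standing around and on the lamp.

Things in the scene. Friction and masses are not known exactly. Their poses are not given: they have to be found in the camera images.
- lamp: White nail lamp, fixed to the table, a hollow box 210 mm (x) by 260 mm (y) with its flat roof 85 mm above the table; its mouth faces its -x side (towards the robot). Origin at the centre of its underside, z up. On the roof are the dial with its scale ring, to the right (lamp -y) of them the start button, and a loose nail-polish bottle.
- dial (a joint): Angle of the timer dial in rad, 0 to 2.9, growing as the dial turns clockwise seen from above. Upright axis. It starts between 0 and 0.6, and the long line is always 0.4 to 2.6 rad clockwise of the mark. It stays where it is left and needs about 0.09 N m to turn (2.5 N at 36 mm from the axis).
- dial_axis (a point): Point on the dial's axis at the height of its top face, 28 mm above the lamp's roof. The dial is a disc 100 mm across; a wedge-shaped notch of 120 degrees is cut from it, with a darker floor, from the axis out to the rim and open outwards, 20 mm deep (its floor is 8 mm above the roof). The notch lies opposite the index mark. A fingertip put down in the notch turns the dial by pushing sideways on one of the notch's two flat radial walls.
- dial_notch (a point): Point on the floor of the dial's notch, midway between its two walls, 36 mm from the axis; it turns with the dial. Each wall is 31 mm away from it.
- dial_mark (a point): Outer end of the dial's index mark: a single dark straight line 4 mm wide on the dial's top face, running outwards from 14 mm off the axis to the rim. This point is on the rim, 50 mm from the axis, opposite the notch; it turns with the dial.
- scale: Flat light-grey scale ring 144 mm across and 3 mm thick round the dial, fixed to the lamp's roof (it does not turn), with short thin dark lines (6 mm) every 15 degrees over most of it and one single long, broad dark line (19 mm long, 4 mm wide). Origin on the dial's axis at roof height; its x axis points along the long line, z up.
- long_line (a point): Where the index mark belongs: the point 50 mm from the dial's axis in the direction of the long line, just at the line's inner end, 3 mm above the roof. The mark is lined up when it is straight above this point.
- start (a joint): Travel of the round start button in m: 0 up, 0.006 fully down. It springs back; 5 N holds it fully down.
- start_top (a point): Centre of the top of the start button: a white round cap 28 mm across standing 10 mm out of a round grey housing 44 mm across; its top is 22 mm above the lamp's roof when up.
- polish_a: Nail-polish bottle standing on the lamp's roof, 28 mm across, 62 mm tall. Leave it alone. Origin at the centre of its underside, z up.
- polish_b: Nail-polish bottle beside the lamp, 28 mm across, 62 mm tall. Leave it alone. Origin at the centre of its underside, z up.
- lipstick: Closed lipstick standing in front of the lamp, 26 mm across, 80 mm tall. Leave it alone. Origin at the centre of its underside, z up.
- cream: Round glass cream jar in front of the lamp, 56 mm across, 42 mm tall. Leave it alone. Origin at the centre of its underside, z up.
- perfume: Square perfume bottle beside the lamp, 34 x 50 mm, 106 mm tall. Leave it alone. Origin at the centre of its underside, z up.
- palette: Flat black eye-shadow palette beside the lamp, 120 x 75 x 12 mm. Leave it alone. Origin at the centre of its underside, z up.
- nail_file: Flat pinkish nail file lying on the table right of the lamp, 148 x 18 x 5 mm, long along its x axis. Leave it alone. Origin at the centre of its underside, z up.

How it is judged:
By the outcome, as a careful person would: the job done as asked, in the order asked, and still so for the second after the job is handed in, with the robot touching nothing.
It also fails if it takes over 48 s, if anything falls off the work surface, if the arm or the gripper's body presses on something with over 40 N, if the wrist force passes 120 N, or if a joint passes its speed limit or range.

### The arm

A 7-joint arm with a two-finger parallel gripper is mounted at the origin on the work surface. World frame = base frame: x ahead of the robot, y to its left, z up, the work surface at z = 0. Lengths are in m, angles in rad, forces in N, time in s.
With the tool pointing down it reaches from about 0.4 to 0.85 m from the base axis. Payload 10.4 kg.
Tool frame: the origin (TCP) lies on the centre line of the jaws, within the pads' length; the fingertips stand 17 mm ahead of it and the grasp point (between the pads) lies 2 mm behind it (manip.tcp_to_tips is the distance from the TCP to the fingertips, in m); z points along the fingers, x is the direction in which the jaws open and shut, and the axes are right-handed (so a half turn about z gives the same grasp; the last joint's range is limited). The gripper opens to 85 mm and grips with 20 to 120 N. Pads are 22 mm wide; open, the fingers measure 114 mm over their backs; the gripper's body (76 mm by 85 mm) begins 54 mm behind the grasp point. The pads swing forward as they close: fully open they stand 13 mm farther back than shut.
Start: joints at [-0.023, 0.332, -0.065, 1.46, 0.022, 1.35, -0.088], TCP at [0.625, 0, 0.248] pointing down, gripper open.
Joint ranges: [-2.6, 2.6], [-0.5, 2.12], [-1.47, 1.34], [0.16, 2.42], [-1.27, 4.41], [0.06, 2.06], [-2.6, 2.6]. Speed limits (rad/s): [2.22, 2.22, 2.79, 2.79, 3.14, 3.14, 3.14].

### API

Orientations are given as a unit quaternion [x, y, z, w].
In Python, from workcell import manip gives the robot as it stands.
- The arm moves only by the shell command python3 -m pendant 'ROWS' [FORCE]. ROWS is JSON, a list of rows, each a list of 3 entries, a list of its own where there are three numbers: the shift along the world's x, y, z in cm, then the turn, a rotation vector about the world's x, y, z in degrees, then the closure in counts, from 0 (fully open) to 255 (shut). A call has 1 to 12 rows; each row shifts and turns the pose as measured when the row begins; what a row does not reach is not made up. A row lasts 1/8 s, in which the tool goes at most 62.5 mm and 10.7 degrees, less where a joint would pass 70% of its speed; a pose out of reach is approached as far as the arm can. A call is refused whole if a number of a shift passes 6.25 or a number of a turn 10.7, either way. A call with a gripper value outside its range is refused whole. The fingers move at their own pace and stop on an object; FORCE is the grip in N (left out, the last holds). Time passes only in rows, so rows that do not move let the fingers close. It gives the time, the measured TCP pose, the force and the opening at its end, in the units of the state.
- manip.get_obs(): the state, without advancing time (a new reading comes with each control period).
- manip.camera(name): name is "scene" or "side" or "wrist"; returns a dict with "pixels" (420x560x3 uint8, red, green, blue), "range_z" (420x560 float32, m along the optical axis (not along the pixel's ray), 0 where there is no reading), "K" (3x3 intrinsics, pixels), "dist" ([k1, k2, p1, p2, k3] as OpenCV has them; the pictures are not rectified), "origin" and "rotation" of the camera in the world; the wrist camera has in their place "hand_eye" (4x4, takes a point from camera to tool coordinates, whose origin is the TCP and whose axes are the tool frame's). Camera axes: x right, y down, z forward; pixel columns grow to the right and rows downward; lengths in m; the calibration is good to about 2 mm. A picture is of the moment at which its call begins: read the wrist's pose just before it.
- manip.hand_in(): hands the job in, once; it reports no verdict.
The state is a dict: "clock": time; "joint_pos": joint angles; "joint_velocities": joint speeds; "tau": joint torques, N m; "position": TCP position; "ee_rot": TCP orientation; "ft_force": force on the tool from outside, world axes, zero at the start; "torque": the same for the moment, N m; "grip_width": opening from 0.0 (shut) to 1.0 (fully open).
Only numpy, scipy, OpenCV 4.12 (cv2) and the standard library are available. Lean on these libraries where they do the work, as an engineer would, in place of code of your own. Each camera call takes 0.05 s, during which the arm holds its last target.

## Working session

There is one attempt and no reset: what is moved stays moved. The work goes in short steps, Python scripts to look and compute and a shell command to move; the robot and the scene stay as the last step left them, time stands still between calls to the robot, and variables do not carry over. Pictures are saved under pics/ and viewed, and the job is handed in when it is done.

```bash
ls; mkdir -p pics
cat > h.py <<'E'
from workcell import manip
import numpy as np, cv2, pickle
def snap(n,tag):
    o=manip.get_obs(); c=manip.camera(n)
    pickle.dump((o,c),open(f'{tag}.pkl','wb'))
    cv2.imwrite(f'pics/{tag}.png',c['pixels'][:,:,::-1]); return o,c
E
python3 - <<'E'
from h import *
for n in ['scene','side','wrist']:
    o,c=snap(n,n+'0')
    print(n,c['K'].tolist(),c['dist'],c.get('origin'),c.get('rotation'),c.get('hand_eye'))
print(o, manip.tcp_to_tips)
E
```

```text
pics
scene [[447.0039104291105, 0.0, 277.703474868897], [0.0, 447.0039104291105, 204.91591737192832], [0.0, 0.0, 1.0]] [-0.11144801  0.          0.          0.          0.        ] [1.19395466 0.38170127 0.64584926] [ 0.44210743  0.77167258 -0.39514079 -0.23005695] None
side [[442.20586586610926, 0.0, 294.05009004006695], [0.0, 442.20586586610926, 217.91098562469136], [0.0, 0.0, 1.0]] [-0.10874189  0.          0.          0.          0.        ] [0.39644655 0.57633623 0.78814107] [-0.13284788  0.92613647 -0.35018624  0.04463483] None
wrist [[290.0982427085094, 0.0, 283.6048665620485], [0.0, 290.0982427085094, 210.74200105920207], [0.0, 0.0, 1.0]] [-0.04587519  0.          0.          0.          0.        ] None None [[ 9.99999803e-01  4.97633432e-04 -3.83655236e-04  5.75225826e-04]
 [-3.55948957e-04  9.51785660e-01  3.06763641e-01 -7.94854589e-02]
 [ 5.17813395e-04 -3.06763444e-01  9.51785649e-01 -1.24864328e-01]
 [ 0.00000000e+00  0.00000000e+00  0.00000000e+00  1.00000000e+00]]
{'clock': 0.1, 'joint_pos': array([-0.02261776,  0.33284498, -0.06468091,  1.46087583,  0.0216083 ,
        1.34993176, -0.08850774]), 'joint_velocities': array([-0.00164036, -0.00322025, -0.0009015 , -0.00146036, -0.00052229,
       -0.00104289,  0.00019727]), 'tau': array([ 9.25707973e-04, -6.26745987e+01,  4.87730233e-02, -3.92438293e+01,
        1.62844139e-02,  6.89412060e-03, -5.92459219e-05]), 'position': array([ 6.24667195e-01, -6.41793692e-06,  2.47563941e-01]), 'ee_rot': array([ 9.99999767e-01,  6.69981043e-06, -6.81067375e-04,  3.86591812e-05]), 'ft_force': array([ 0.94980143, -0.69894276, -0.06312027]), 'torque': array([ 0.04533782,  0.0038898 , -0.00662559]), 'grip_width': 1.0035429477948563} 0.017
```

View pics/scene0.png

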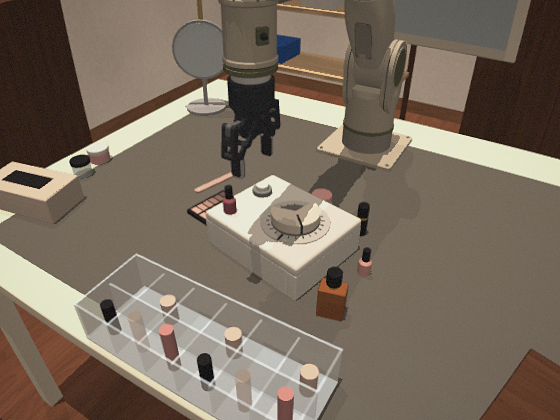

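View pics/side0.png

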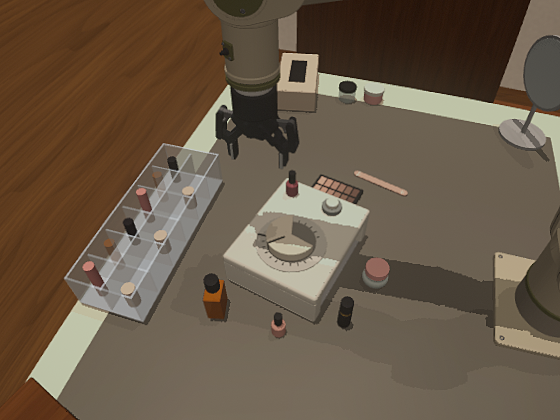

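View pics/wrist0.png

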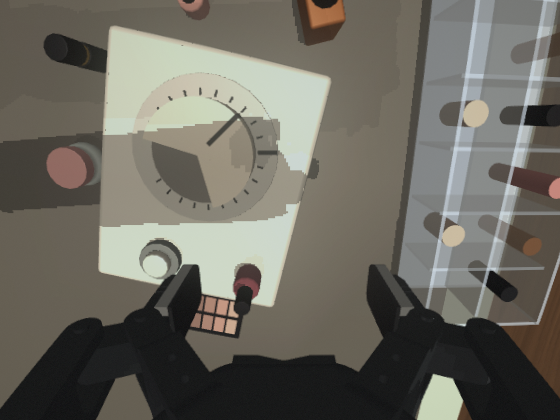

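The wrist view shows the dial centre near (205,150), the mark running to (238,115), the long line at (267,153), the notch at lower left, the button near (155,262) and polish_a near (245,285). Next I'll measure them.

```bash
cat >> h.py <<'E'
from scipy.spatial.transform import Rotation as R
def cam_pose(o,c):
    if 'hand_eye' in c and c['hand_eye'] is not None:
        T=np.eye(4);T[:3,:3]=R.from_quat(o['ee_rot']).as_matrix();T[:3,3]=o['position']
        return T@np.array(c['hand_eye'])
    T=np.eye(4);r=np.array(c['rotation']); T[:3,:3]=R.from_quat(r).as_matrix() if r.size==4 else r; T[:3,3]=c['origin'];return T
def rays(o,c,uv):
    T=cam_pose(o,c); n=cv2.undistortPoints(np.array(uv,float).reshape(-1,1,2),c['K'],c['dist']).reshape(-1,2)
    return T, np.c_[n,np.ones(len(n))]
def atz(o,c,uv,z):
    T,d=rays(o,c,uv); w=d@T[:3,:3].T; s=(z-T[2,3])/w[:,2]; return T[:3,3]+w*s[:,None]
def cloud(o,c):
    h,w=c['range_z'].shape; uv=np.stack(np.meshgrid(np.arange(w),np.arange(h)),-1).reshape(-1,2)
    T,d=rays(o,c,uv); P=(d*c['range_z'].reshape(-1,1))@T[:3,:3].T+T[:3,3]; return P.reshape(h,w,3)
def topdown(o,c,z,x0,x1,y0,y1,res,name):
    # rectified ortho picture at plane z : px right=+x, up=+y
    xs=np.arange(x0,x1,res); ys=np.arange(y1,y0,-res); X,Y=np.meshgrid(xs,ys)
    T=cam_pose(o,c); Ti=np.linalg.inv(T); P=np.c_[X.ravel(),Y.ravel(),np.full(X.size,z)]
    uv,_=cv2.projectPoints(P,cv2.Rodrigues(Ti[:3,:3])[0],Ti[:3,3],c['K'],c['dist'])
    m=uv.reshape(X.shape+(2,)).astype(np.float32)
    im=cv2.remap(c['pixels'],m[...,0],m[...,1],cv2.INTER_CUBIC); cv2.imwrite(f'pics/{name}.png',im[:,:,::-1]); return im
E
python3 - <<'E'
from h import *
o,c=pickle.load(open('wrist0.pkl','rb')); P=cloud(o,c)
for n,u,v in [('roof',120,60),('roof2',280,230),('ring',160,110),('dialtop',220,175),('dialtop2',205,120),('notch',180,165),('button',154,266),('polA',246,272),('cap',242,300),('lip',60,46),('table',60,300),('cream',68,168),('perf',320,5)]:
    print(n,np.round(P[v,u],4))
z=P[...,2]
print(np.histogram(z[z>0.07],bins=np.arange(0.07,0.2,0.002)))
topdown(o,c,0.113,0.4,0.7,-0.1,0.2,0.0005,'td113')
topdown(o,c,0.088,0.4,0.7,-0.1,0.2,0.0005,'td088')
E
```

```text
roof [0.4754 0.1315 0.0854]
roof2 [ 0.6211 -0.0351  0.0839]
ring [0.519  0.0864 0.1128]
dialtop [0.5671 0.0297 0.1123]
dialtop2 [0.5571 0.0778 0.1122]
notch [0.5239 0.0357 0.0915]
button [ 0.4899 -0.0671  0.1059]
polA [ 0.5854 -0.0754  0.1023]
cap [ 0.5867 -0.0806  0.1444]
lip [0.4148 0.1469 0.078 ]
table [ 2.762e-01 -1.871e-01 -1.000e-04]
cream [0.3697 0.0251 0.0398]
perf [0.6563 0.1738 0.085 ]
(array([ 1445,  1394,  2788,  2369,  1261,  1254, 13505, 17200,  7537,
        2815,  1110,  1365,   381,   403,   247,    82,    87,   236,
         296,    49,  2546,  4218,   154,   102,    57,    19,    14,
          20,    17,    25,    16,    26,    13,    22,    25,    17,
          19,   103,   106,     0,     0,     0,     0,     0,     0,
           0,     0,     0,     0,     0,     0,     0,     0,     0,
           0,     0,     0,     0,     0,     0,     0,     0,     0,
           0]), array([0.07 , 0.072, 0.074, 0.076, 0.078, 0.08 , 0.082, 0.084, 0.086,
       0.088, 0.09 , 0.092, 0.094, 0.096, 0.098, 0.1  , 0.102, 0.104,
       0.106, 0.108, 0.11 , 0.112, 0.114, 0.116, 0.118, 0.12 , 0.122,
       0.124, 0.126, 0.128, 0.13 , 0.132, 0.134, 0.136, 0.138, 0.14 ,
       0.142, 0.144, 0.146, 0.148, 0.15 , 0.152, 0.154, 0.156, 0.158,
       0.16 , 0.162, 0.164, 0.166, 0.168, 0.17 , 0.172, 0.174, 0.176,
       0.178, 0.18 , 0.182, 0.184, 0.186, 0.188, 0.19 , 0.192, 0.194,
       0.196, 0.198]))
```

View pics/td113.png

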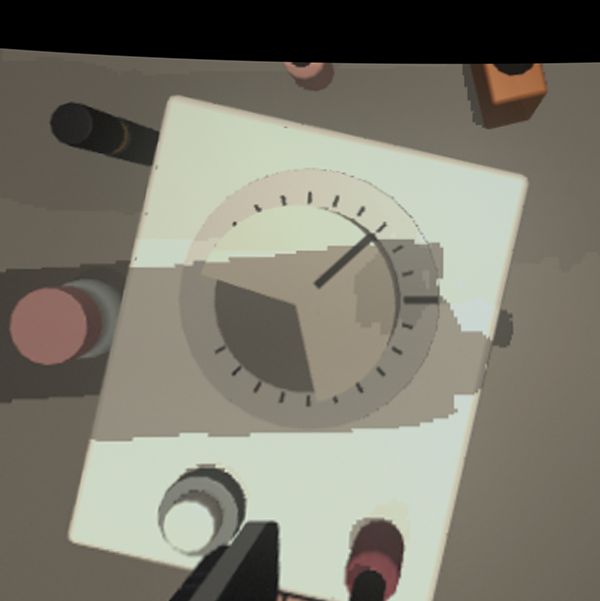

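View pics/td088.png

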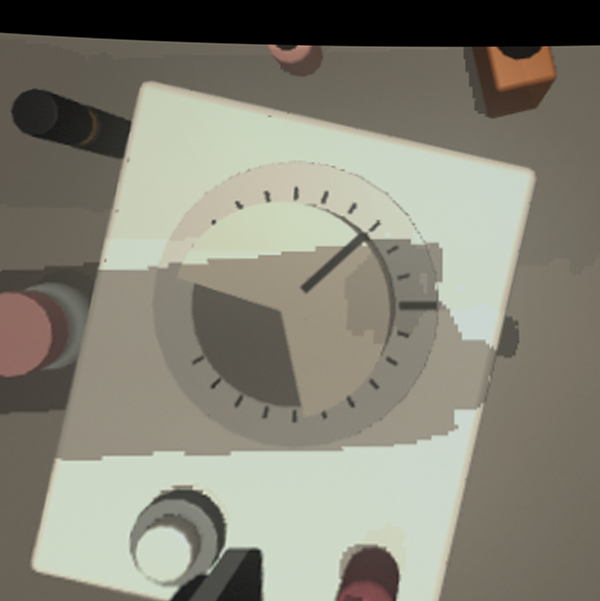

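Measurements from the wrist view:

| Item | Value |
|---|---|
| Dial axis | about (0.548, 0.0477) |
| Mark | 41.3° |
| Long line | about -0.3° |
| Turn needed | about 41.5° clockwise |
| Notch midpoint | about (0.521, 0.024) |
| Wall to push | 161° (the upper-left one) |

I'll shut the fingers and hover above the notch.

```bash
python3 -m pendant '[[[-3.5,0.8,0],[0,0,0],255],[[-3.5,0.8,0],[0,0,0],255],[[-3.4,0.8,0],[0,0,0],255],[[0,0,-2],[0,0,0],255],[[0,0,-2],[0,0,0],255],[[0,0,0],[0,0,0],255]]'
python3 - <<'E'
from h import *
o,c=snap('wrist','w1'); print(o['position'],o['ee_rot'],o['grip_width'])
snap('side','s1')
topdown(o,c,0.113,0.4,0.7,-0.1,0.2,0.0005,'w1td113')
E
```

```text
clock: 0.9
position: [0.5165, 0.0246, 0.2053]
ee_rot: [1.0, 0.0, -0.002, 0.0]
ft_force: [0.0, 0.3, -0.0]
grip_width: -0.001
[0.5165073  0.02461423 0.20525365] [ 9.99998678e-01  9.48658064e-05 -1.61018970e-03  2.06753952e-04] -0.0011320661805342544
```

View pics/w1.png

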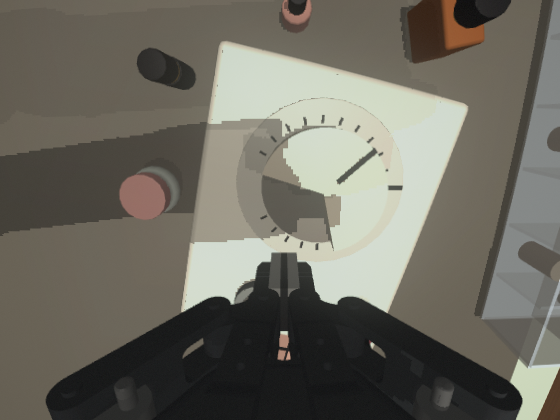

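View pics/s1.png

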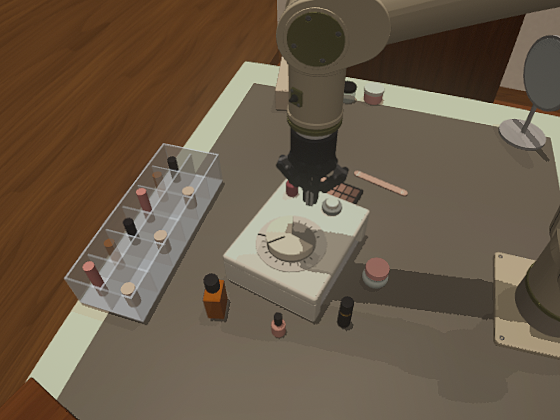

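View pics/w1td113.png

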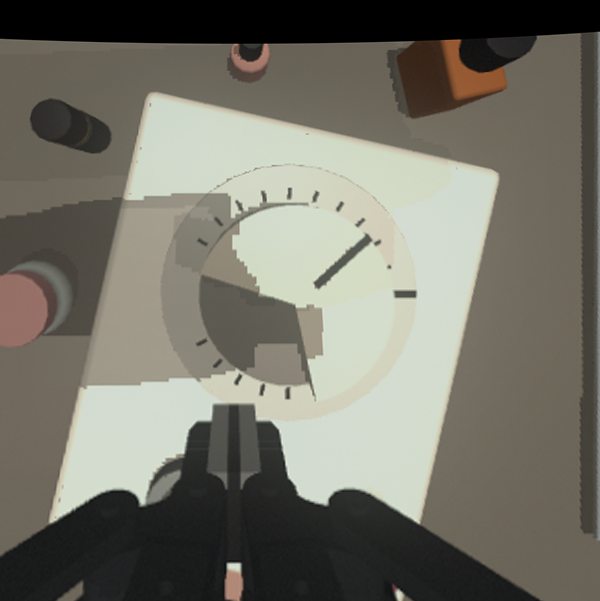

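Both wrist views put the axis at about (0.5475, 0.048). The shut fingertips (272–298, 255) are about 13 mm wide and the area above the notch is free. Now I'll descend into the notch.

```bash
python3 -m pendant '[[[0.4,-0.1,-3],[0,0,0],255],[[0,0,-3],[0,0,0],255],[[0,0,-1.5],[0,0,0],255],[[0,0,-1.2],[0,0,0],255],[[0,0,0],[0,0,0],255]]'
python3 - <<'E'
from h import *
o,c=snap('wrist','w2'); print(o['position'],o['ft_force'])
topdown(o,c,0.113,0.4,0.7,-0.1,0.2,0.0005,'w2td113')
E
```

```text
clock: 1.62
position: [0.5251, 0.0238, 0.1222]
ee_rot: [1.0, -0.0, 0.003, -0.0]
ft_force: [-0.0, 0.6, 0.4]
grip_width: 0.004
[0.52506341 0.02377693 0.12221713] [-0.01298648  0.55255405  0.36370829]
```

View pics/w2.png

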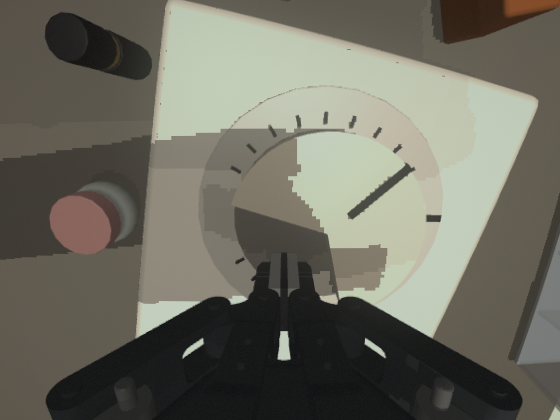

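The tip is over the notch, about 8 mm below the dial's top, with no contact; mark at (410,168), long line at (433,218). I'll go slightly lower, then sweep clockwise (+y) to the wall.

```bash
python3 -m pendant '[[[-0.5,0,-0.5],[0,0,0],255],[[-0.4,0.7,0],[0,0,0],255],[[-0.3,0.7,0],[0,0,0],255],[[0,0.5,0],[0,0,0],255],[[0,0,0],[0,0,0],255]]'
python3 - <<'E'
from h import *
o,c=snap('wrist','w3'); print(o['position'],o['ft_force'])
topdown(o,c,0.113,0.45,0.65,-0.05,0.15,0.0005,'w3td113')
E
```

```text
clock: 2.3
position: [0.5135, 0.0447, 0.1196]
ee_rot: [1.0, 0.0, 0.006, -0.001]
ft_force: [-0.1, -0.4, 0.0]
grip_width: 0.001
[0.51352418 0.0446669  0.1196412 ] [-0.11361669 -0.43475459  0.01001352]
```

View pics/w3.png

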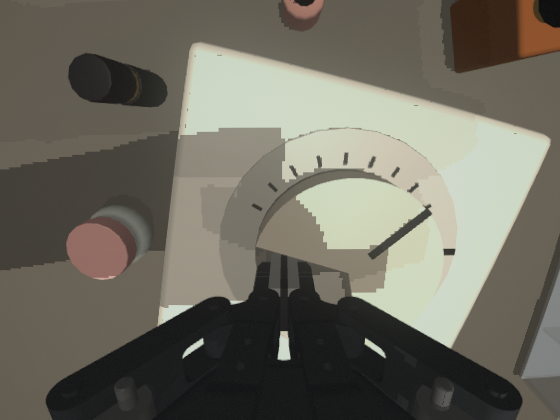

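View pics/w3td113.png

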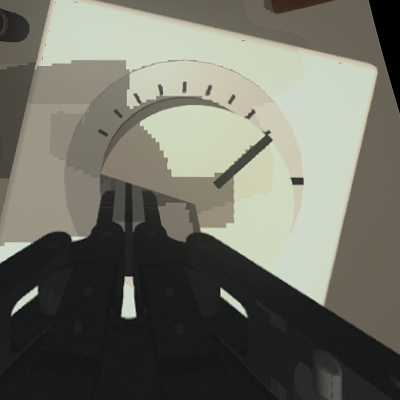

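The tip is just at the wall, with about 0.4 N on it. I'll add a polar readout of the mark and long-line angles and check it on the earlier pictures.

```bash
cat >> h.py <<'E'
from scipy.ndimage import map_coordinates
def polar(o,c,z,cen,r0,r1,lo,hi):
    A=np.radians(np.arange(lo,hi,0.25)); r=np.arange(r0,r1,0.0005)
    P=np.stack([cen[0]+np.outer(np.cos(A),r),cen[1]+np.outer(np.sin(A),r),np.full((len(A),len(r)),z)],-1).reshape(-1,3)
    Ti=np.linalg.inv(cam_pose(o,c)); uv,_=cv2.projectPoints(P,cv2.Rodrigues(Ti[:3,:3])[0],Ti[:3,3],c['K'],c['dist']); uv=uv.reshape(-1,2)
    g=cv2.cvtColor(c['pixels'],cv2.COLOR_RGB2GRAY).astype(np.uint8)
    bh=cv2.morphologyEx(g,cv2.MORPH_BLACKHAT,np.ones((17,17),np.uint8)).astype(float)
    v=map_coordinates(bh,[uv[:,1],uv[:,0]],order=1).reshape(len(A),len(r)).mean(1)
    i=v.argmax(); w=np.clip(v-0.5*v[i],0,None); w[abs(np.arange(len(v))-i)>28]=0
    return (np.degrees(A)*w).sum()/w.sum(), v[i]
def angles(o,c,cen=(0.5477,0.0478)):
    return polar(o,c,0.1125,cen,0.02,0.046,-25,60), polar(o,c,0.088,cen,0.053,0.068,-30,30)
E
python3 - <<'E'
from h import *
for t in ['wrist0','w1','w2','w3']:
    o,c=pickle.load(open(t+'.pkl','rb'))
    print(t,[np.round(a,2) for a in angles(o,c)], [np.round(a,1) for a in angles(o,c,(.5477,.0468))])
E
```

```text
wrist0 [array([42.65, 88.48]), array([-0.42, 67.8 ])] [array([43.8, 87.3]), array([ 0.5, 67.8])]
w1 [array([ 42.48, 128.63]), array([-0.45, 88.18])] [array([ 43.7, 128.6]), array([ 0.4, 87.6])]
w2 [array([ 42.21, 123.35]), array([-0.4 , 55.58])] [array([ 43.4, 123.3]), array([ 0.5, 55.4])]
w3 [array([ 42.23, 129.2 ]), array([-0.13, 52.34])] [array([ 43.4, 126.4]), array([ 0.7, 51.4])]
```

```bash
python3 -m pendant '[[[0,0.3,-0.3],[0,0,0],255],[[0,0.4,0],[0,0,0],255],[[0.1,0.4,0],[0,0,0],255],[[0,0,0],[0,0,0],255]]'
python3 - <<'E'
from h import *
o,c=snap('wrist','w4'); print(o['position'],o['ft_force'],angles(o,c))
E
```

```text
clock: 2.85
position: [0.515, 0.0535, 0.1164]
ee_rot: [1.0, -0.002, 0.006, 0.001]
ft_force: [-0.0, -3.0, 1.0]
grip_width: -0.002
[0.51503819 0.05346851 0.11640498] [-6.99547310e-04 -2.99012794e+00  9.73820260e-01] ((np.float64(24.833703564303864), np.float64(140.21847189525062)), (np.float64(6.567412970357413), np.float64(91.59506951182851)))
```

View pics/w4.png

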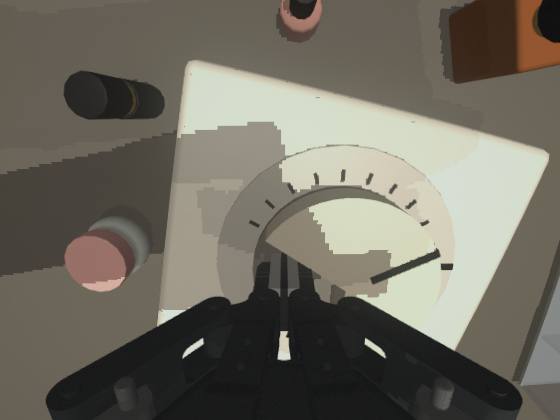

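The dial is turning: mark at about 25°, tip at (438,254). The long line is at (446,267), but that reading is polluted by the mark. I'll continue about 12°.

```bash
python3 -m pendant '[[[0.1,0.4,0],[0,0,0],255],[[0.2,0.4,0],[0,0,0],255],[[0,0,0],[0,0,0],255]]'
python3 - <<'E'
from h import *
o,c=snap('wrist','w5'); print(o['position'],o['ft_force'],angles(o,c))
E
```

```text
clock: 3.28
position: [0.5175, 0.0603, 0.1161]
ee_rot: [1.0, -0.002, 0.005, 0.001]
ft_force: [-1.0, -2.4, 0.1]
grip_width: 0.001
[0.51749559 0.06029958 0.11606952] [-0.95943353 -2.36270782  0.07395912] ((np.float64(8.808264442960024), np.float64(156.87375674766596)), (np.float64(-9.102969118122143), np.float64(144.4868504823463)))
```

View pics/w5.png

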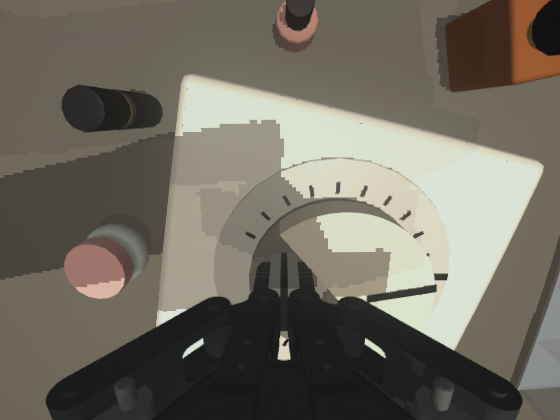

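The mark is at 8.8° (tip at (435,289)), so about 9° remains, at roughly 2.2° per mm. I'll take a 3 mm step.

```bash
python3 -m pendant '[[[0.15,0.25,0],[0,0,0],255],[[0,0,0],[0,0,0],255]]'
python3 - <<'E'
from h import *
o,c=snap('wrist','w6'); print(o['position'],o['ft_force'],angles(o,c))
E
```

```text
clock: 3.58
position: [0.5186, 0.0626, 0.1159]
ee_rot: [1.0, -0.003, 0.004, 0.002]
ft_force: [-0.1, -2.7, -0.4]
grip_width: 0.003
[0.51862473 0.06263823 0.11590685] [-0.10384912 -2.67045232 -0.38912492] ((np.float64(3.9979006829215655), np.float64(161.13569182142444)), (np.float64(-13.713366258853291), np.float64(159.22881359515358)))
```

View pics/w6.png

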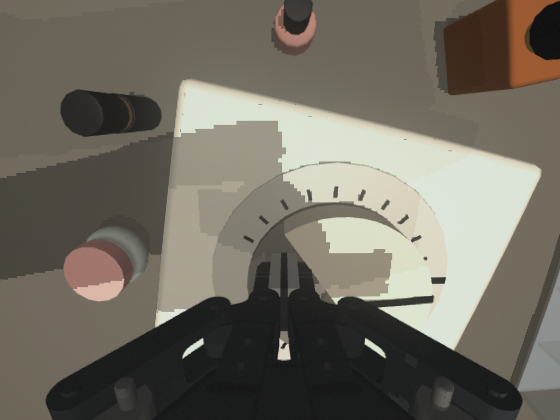

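```bash
python3 -m pendant '[[[0.06,0.12,0],[0,0,0],255],[[0,0,0],[0,0,0],255]]'
python3 - <<'E'
from h import *
o,c=snap('wrist','w7'); print(o['position'],o['ft_force'],angles(o,c))
for n in ['scene','side']:
    o,c=snap(n,n+'7'); print(n,angles(o,c))
    u,v=(300,215) if n=='scene' else (285,240)
    cv2.imwrite(f'pics/{n}7z.png',cv2.resize(c['pixels'][v-65:v+65,u-85:u+85,::-1],None,fx=4.5,fy=4.5,interpolation=cv2.INTER_CUBIC))
E
```

```text
clock: 3.88
position: [0.519, 0.0637, 0.1158]
ee_rot: [1.0, -0.003, 0.004, 0.002]
ft_force: [-1.6, -1.8, 0.5]
grip_width: 0.002
[0.51904663 0.06368021 0.11584647] [-1.62793563 -1.78527979  0.4580111 ] ((np.float64(2.2971284771388447), np.float64(141.53686514940122)), (np.float64(-15.607734344256217), np.float64(166.246062524174)))
scene ((np.float64(4.564194775198266), np.float64(174.224987211948)), (np.float64(0.8391813010046423), np.float64(165.6251489110598)))
side ((np.float64(-2.586564081534521), np.float64(131.9056142018248)), (np.float64(-2.8165996624390885), np.float64(115.05089161432412)))
```

View pics/scene7z.png

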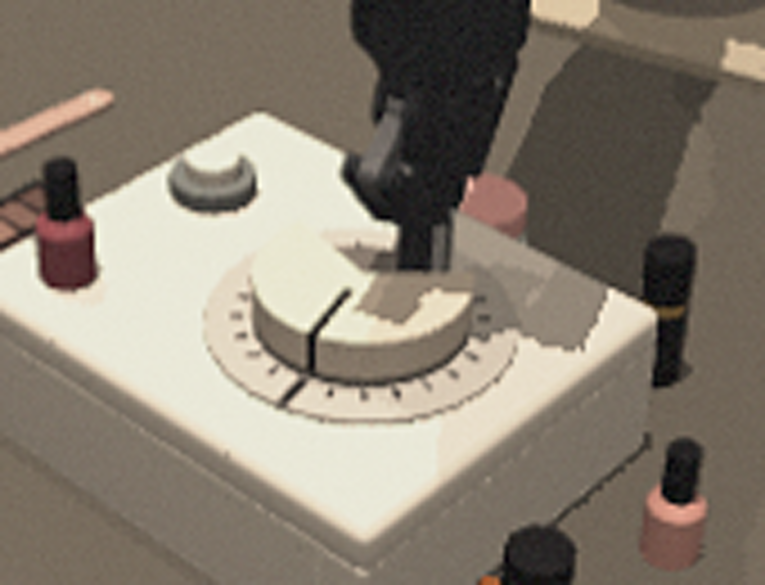

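View pics/side7z.png

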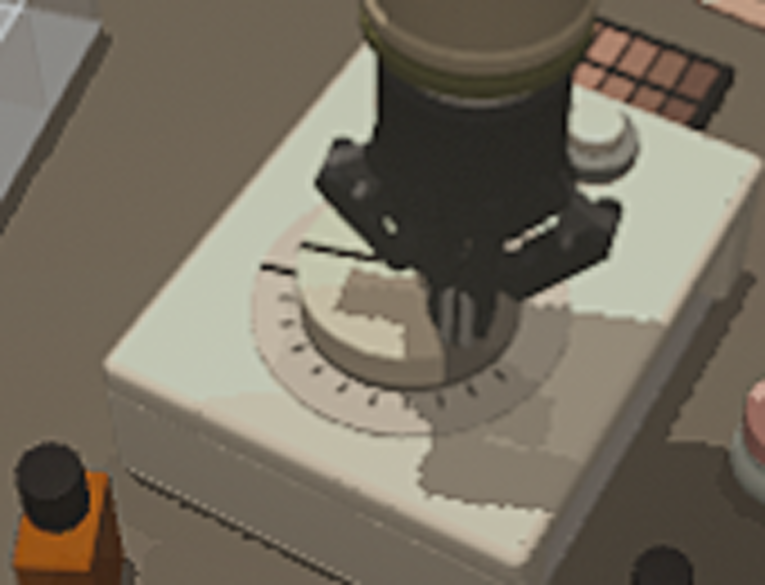

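The pictures show the mark still slightly short of the line, and the three views disagree by 1–4° because of their small pose offsets. I'll fit the mark and line directly as lines in each view, so the result doesn't depend on the axis estimate.

```bash
cat >> h.py <<'E'
def linefit(o,c,z,cen,r0,r1,guess,half=0.006):
    g=np.radians(guess); e=np.array([np.cos(g),np.sin(g)]); n=np.array([-e[1],e[0]])
    r=np.arange(r0,r1,0.0005); s=np.arange(-half,half,0.0002)
    xy=np.array(cen)[None,None]+r[:,None,None]*e+s[None,:,None]*n
    P=np.concatenate([xy,np.full(xy.shape[:2]+(1,),z)],-1).reshape(-1,3)
    Ti=np.linalg.inv(cam_pose(o,c)); uv,_=cv2.projectPoints(P,cv2.Rodrigues(Ti[:3,:3])[0],Ti[:3,3],c['K'],c['dist']); uv=uv.reshape(-1,2)
    gr=cv2.cvtColor(c['pixels'],cv2.COLOR_RGB2GRAY); bh=cv2.morphologyEx(gr,cv2.MORPH_BLACKHAT,np.ones((17,17),np.uint8)).astype(float)
    v=map_coordinates(bh,[uv[:,1],uv[:,0]],order=1).reshape(len(r),len(s))
    w=np.clip(v-0.5*v.max(1,keepdims=True),0,None); off=(w*s).sum(1)/np.maximum(w.sum(1),1e-6)
    k=v.max(1)>40; r,off=r[k],off[k]
    p=np.polyfit(r,off,1); k=abs(off-np.polyval(p,r))<0.0015; p=np.polyfit(r[k],off[k],1)
    # direction deg, lateral offset of line at axis, offset at mid
    return guess+np.degrees(np.arctan(p[0])), p[1], np.polyval(p,(r0+r1)/2), k.sum()
def err(o,c,mg,lg=0.0,cen=(0.5477,0.0478)):
    m=linefit(o,c,.1125,cen,.018,.046,mg); l=linefit(o,c,.088,cen,.054,.068,lg)
    # axis from mark line: lateral shift m[1] (mark normal ~ line normal)
    la=lg+np.degrees((l[2]-m[1])/.061)
    print('mark dir %.2f axisoff %.2fmm n%d | line dir %.2f mid %.2fmm n%d | line angle about axis %.2f | to go %.2f'%(m[0],m[1]*1e3,m[3],l[0],l[2]*1e3,l[3],la,m[0]-la))
E
python3 - <<'E'
from h import *
for t,mg in [('wrist0',42),('w1',42),('w2',42),('w6',4),('w7',2),('scene7',3),('side7',-1)]:
    o,c=pickle.load(open(t+'.pkl','rb')); print(t,end=' '); err(o,c,mg)
E
```

```text
wrist0 mark dir 42.64 axisoff 0.03mm n56 | line dir 0.32 mid -0.45mm n29 | line angle about axis -0.46 | to go 43.10
w1 mark dir 42.53 axisoff -0.04mm n56 | line dir -1.94 mid -0.41mm n21 | line angle about axis -0.35 | to go 42.88
w2 mark dir 42.41 axisoff -0.13mm n56 | line dir -5.09 mid -0.08mm n13 | line angle about axis 0.05 | to go 42.36
w6 mark dir 4.52 axisoff -0.32mm n50 | line dir -9.61 mid 0.45mm n14 | line angle about axis 0.72 | to go 3.80
w7 mark dir -0.71 axisoff 2.04mm n49 | line dir -8.80 mid 0.38mm n14 | line angle about axis -1.56 | to go 0.85
scene7 mark dir 2.99 axisoff 0.93mm n56 | line dir -1.08 mid 0.89mm n29 | line angle about axis -0.04 | to go 3.03
side7 mark dir 3.49 axisoff -3.51mm n56 | line dir -4.11 mid -2.92mm n28 | line angle about axis 0.55 | to go 2.94
```

View pics/w7.png

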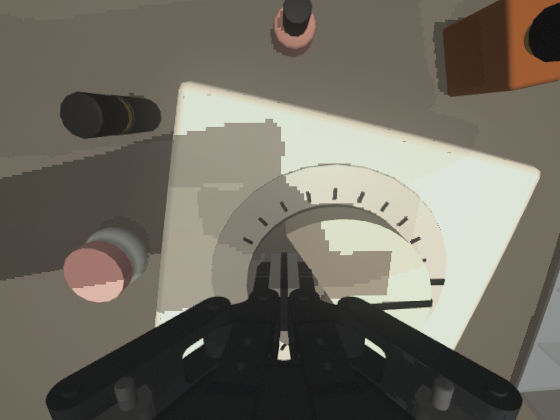

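The scene and side views agree on 3.0° to go, and the wrist polar reading gives 2.7°. I'll nudge again.

```bash
python3 -m pendant '[[[0.08,0.15,0],[0,0,0],255],[[0,0,0],[0,0,0],255]]'
python3 - <<'E'
from h import *
o,c=snap('wrist','w8'); print(o['position'],o['ft_force'],angles(o,c)[0])
for n in ['scene','side']:
    o,c=snap(n,n+'8'); print(n,end=' ');err(o,c,1)
E
```

```text
clock: 4.28
position: [0.5198, 0.065, 0.1158]
ee_rot: [1.0, -0.003, 0.004, 0.002]
ft_force: [-1.8, -3.0, 0.9]
grip_width: -0.003
[0.5197884  0.06501446 0.11578313] [-1.83896549 -3.03192966  0.87105671] (np.float64(-0.3071474557663214), np.float64(115.5690446705539))
scene mark dir -0.65 axisoff 1.33mm n56 | line dir -1.23 mid 0.93mm n29 | line angle about axis -0.37 | to go -0.28
side mark dir 1.57 axisoff -4.08mm n56 | line dir -2.68 mid -3.00mm n27 | line angle about axis 1.01 | to go 0.56
```

All views are now within about 0.5° of alignment. I'll back off the wall, lift and look from above.

```bash
python3 -m pendant '[[[-0.3,-0.5,0],[0,0,0],255],[[-0.1,-0.3,0.5],[0,0,0],255],[[0,0,2],[0,0,0],255],[[0,-1,4],[0,0,0],255],[[1.5,-3,3],[0,0,0],255],[[1,-2,0],[0,0,0],255],[[0,0,0],[0,0,0],255]]'
python3 - <<'E'
from h import *
o,c=snap('wrist','w9'); print(o['position'],o['ft_force'],angles(o,c)); err(o,c,0)
topdown(o,c,0.107,0.4,0.7,-0.15,0.15,0.0005,'w9td107')
topdown(o,c,0.1,0.47,0.63,-0.03,0.13,0.0003,'w9td')
for n in ['scene','side']:
    o,c=snap(n,n+'9'); print(n,end=' ');err(o,c,0)
E
```

```text
clock: 5.3
position: [0.5415, -0.0029, 0.2168]
ee_rot: [1.0, -0.001, 0.007, 0.0]
ft_force: [-0.2, -0.6, -0.7]
grip_width: 0.001
[ 0.54152298 -0.0028598   0.21675522] [-0.18408777 -0.58330131 -0.6618106 ] ((np.float64(-0.31657089228503), np.float64(126.90345652923506)), (np.float64(-0.6697920353077693), np.float64(114.7823058226559)))
mark dir 0.42 axisoff -0.45mm n56 | line dir 9.13 mid -0.91mm n29 | line angle about axis -0.43 | to go 0.85
scene mark dir -0.68 axisoff 1.34mm n56 | line dir -1.39 mid 0.88mm n29 | line angle about axis -0.43 | to go -0.24
side mark dir -0.63 axisoff -2.66mm n56 | line dir -3.55 mid -3.00mm n28 | line angle about axis -0.31 | to go -0.32
```

View pics/w9td107.png

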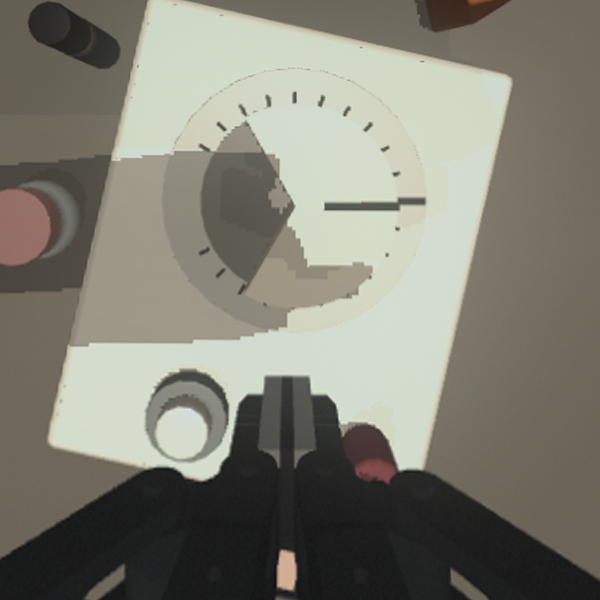

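View pics/w9td.png

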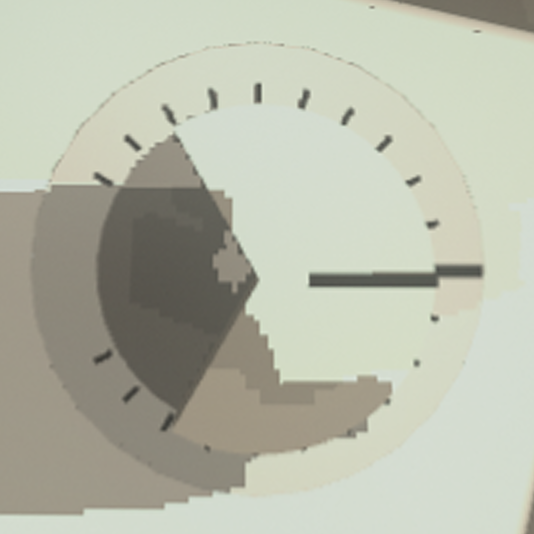

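From above, the mark meets the long line (437,275 in the close-up) with residuals of -0.3° to +0.85°, so the dial is set. Now I'll locate the button from two views.

Run:
```python
from h import *
pts={}
for t,(u,v) in [('wrist0',(155,265)),('w9',None)]:
    o,c=pickle.load(open(t+'.pkl','rb'))
    if t=='w9':
        Ti=np.linalg.inv(cam_pose(o,c)); uv,_=cv2.projectPoints(np.array([[.4915,-.067,.107]]),cv2.Rodrigues(Ti[:3,:3])[0],Ti[:3,3],c['K'],c['dist']); u,v=uv.ravel().round().astype(int)
    P=cloud(o,c); z=P[...,2]
    m=(abs(z-.107)<.004)&(np.hypot(P[...,0]-.4915,P[...,1]+.067)<.022)&(c['pixels'].min(2)>150)
    q=P[m]; print(t,(u,v),m.sum(),q.mean(0),(q.min(0)+q.max(0))/2,q.max(0)-q.min(0))
    g=c['pixels'][max(v-30,0):v+30,u-40:u+40,::-1]; cv2.imwrite(f'pics/b_{t}.png',cv2.resize(g,None,fx=6,fy=6))
```

```text
wrist0 (155, 265) 414 [ 0.49083753 -0.0664993   0.10608551] [ 0.49030382 -0.06727737  0.10564321] [0.02556132 0.02560802 0.00413423]Traceback (most recent call last):
  File "<stdin>", line 3, in <module>
TypeError: cannot unpack non-iterable NoneType object
```

Run:
```python
from h import *
for t in ['wrist0','w9','w1','side9','scene9']:
    o,c=pickle.load(open(t+'.pkl','rb'))
    P=cloud(o,c); z=P[...,2]
    m=(abs(z-.107)<.004)&(np.hypot(P[...,0]-.491,P[...,1]+.067)<.025)&(c['pixels'].min(2)>150)
    q=P[m]; print(t,m.sum(),q.mean(0),(q.min(0)+q.max(0))/2,(q.max(0)-q.min(0))) if m.sum() else print(t,0)
```

```text
wrist0 414 [ 0.49083753 -0.0664993   0.10608551] [ 0.49030382 -0.06727737  0.10564321] [0.02556132 0.02560802 0.00413423]
w9 543 [ 0.49035279 -0.06678565  0.10593692] [ 0.48979018 -0.06703108  0.10574578] [0.02609167 0.02662349 0.00401918]
w1 0
side9 85 [ 0.49161428 -0.06848089  0.10834218] [ 0.49168464 -0.06842735  0.10845943] [0.02319154 0.02598427 0.00506791]
scene9 68 [ 0.49157153 -0.06507109  0.10707816] [ 0.49028886 -0.06538102  0.10641417] [0.0249692  0.02643798 0.0058973 ]
```

The views agree on the button centre at about (0.4905, -0.067), z ≈ 0.107. I'll move over it and descend partway.

```bash
python3 -m pendant '[[[-2.6,-3.2,0],[0,0,0],255],[[-2.5,-3.2,0],[0,0,0],255],[[0,0,-3],[0,0,0],255],[[0,0,-3],[0,0,0],255],[[0,0,-1.5],[0,0,0],255],[[0,0,0],[0,0,0],255]]'
python3 - <<'E'
from h import *
o,c=snap('wrist','w10'); print(o['position'],o['ft_force'])
o,c=snap('side','side10')
E
```

```text
clock: 6.2
position: [0.4864, -0.0594, 0.1384]
ee_rot: [1.0, 0.005, 0.005, -0.001]
ft_force: [-0.0, 0.5, 0.1]
grip_width: 0.0
[ 0.48642995 -0.05941287  0.13843387] [-0.01339857  0.4590279   0.06327966]
```

View pics/side10.png

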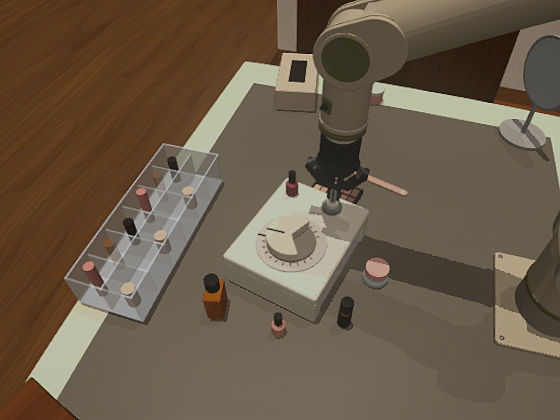

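View pics/w10.png

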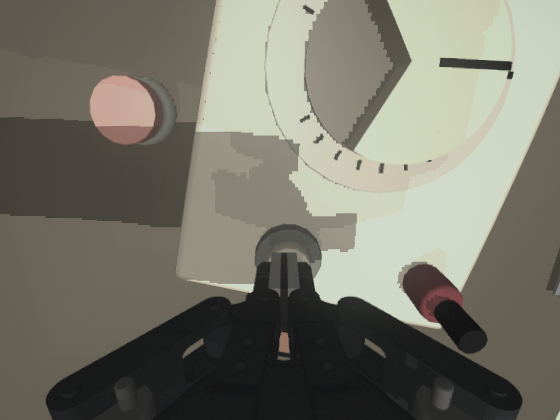

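The tip is about 14 mm above the cap and 8 mm short in y. Correct that and press in small steps.

```bash
python3 -m pendant '[[[0.4,-0.7,-0.4],[0,0,0],255],[[0,0,-0.6],[0,0,0],255],[[0,0,0],[0,0,0],255]]'; python3 -m pendant '[[[0,0,-0.3],[0,0,0],255],[[0,0,-0.3],[0,0,0],255]]'
```

```text
clock: 6.68
position: [0.493, -0.0672, 0.1309]
ee_rot: [1.0, 0.005, 0.008, -0.001]
ft_force: [-0.5, -0.2, 0.7]
grip_width: 0.001
clock: 6.92
position: [0.4931, -0.0672, 0.1249]
ee_rot: [1.0, 0.005, 0.008, -0.001]
ft_force: [-0.1, -0.6, 0.2]
grip_width: -0.004
```

```bash
python3 -m pendant '[[[-0.2,0,-0.3],[0,0,0],255],[[0,0,-0.3],[0,0,0],255]]';  python3 -m pendant '[[[0,0,-0.2],[0,0,0],255],[[0,0,-0.2],[0,0,0],255]]'
```

```text
clock: 7.18
position: [0.4916, -0.0672, 0.1191]
ee_rot: [1.0, 0.005, 0.009, -0.001]
ft_force: [-2.2, 0.1, 4.7]
grip_width: 0.004
clock: 7.42
position: [0.4918, -0.0672, 0.1175]
ee_rot: [1.0, 0.005, 0.009, -0.001]
ft_force: [-13.7, 2.1, 33.5]
grip_width: 0.002
```

Force jumped to 33 N at z = 0.1175, so the button is fully down against its stop. I'll lift straight up and move away.

```bash
python3 -m pendant '[[[0,0,0.3],[0,0,0],255],[[0,0,1],[0,0,0],255],[[0,0,3],[0,0,0],255],[[0,0,5],[0,0,0],255],[[2.5,3,2],[0,0,0],255],[[2.5,3,0],[0,0,0],255],[[0,0,0],[0,0,0],255],[[0,0,0],[0,0,0],255]]'
python3 - <<'E'
from h import *
o,c=snap('wrist','w11'); print(o['position'],o['ft_force'],angles(o,c)); err(o,c,0)
P=cloud(o,c); m=(abs(P[...,2]-.107)<.006)&(np.hypot(P[...,0]-.491,P[...,1]+.067)<.012); print('button z',np.median(P[m][:,2]),m.sum())
topdown(o,c,0.1,0.4,0.7,-0.15,0.15,0.0005,'w11td')
for n in ['scene','side']:
    o,c=snap(n,n+'11'); print(n,end=' ');err(o,c,0)
    P=cloud(o,c); m=(abs(P[...,2]-.107)<.008)&(np.hypot(P[...,0]-.491,P[...,1]+.067)<.01); print('button z',np.median(P[m][:,2]),m.sum())
    o,c=pickle.load(open(n+'9.pkl','rb')); P=cloud(o,c); m=(abs(P[...,2]-.107)<.008)&(np.hypot(P[...,0]-.491,P[...,1]+.067)<.01); print(' before',np.median(P[m][:,2]),m.sum())
E
```

```text
clock: 8.43
position: [0.541, -0.0064, 0.2356]
ee_rot: [1.0, 0.004, 0.008, -0.001]
ft_force: [-0.0, -0.8, 0.2]
grip_width: 0.002
[ 0.54103823 -0.00638793  0.23556351] [-0.00620113 -0.77291281  0.15091002] ((np.float64(-0.18951993435265693), np.float64(128.22973499232077)), (np.float64(-0.5961132508221956), np.float64(120.37376587965507)))
mark dir -0.31 axisoff 0.06mm n56 | line dir 7.08 mid -0.75mm n29 | line angle about axis -0.77 | to go 0.46
button z 0.10595823080829178 418
scene mark dir -0.62 axisoff 1.31mm n56 | line dir -1.41 mid 0.87mm n29 | line angle about axis -0.41 | to go -0.21
button z 0.10704772961595443 39
 before 0.10722586113578725 35
side mark dir -0.66 axisoff -2.65mm n56 | line dir -3.56 mid -2.98mm n28 | line angle about axis -0.31 | to go -0.35
button z 0.10894397611306172 57
 before 0.10837056569434017 52
```

View pics/w11.png

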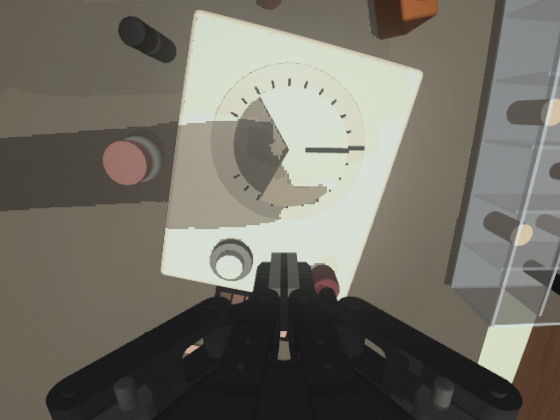

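View pics/scene11.png

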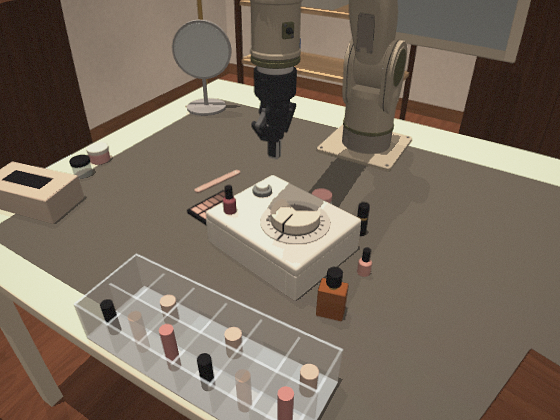

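The button is back up, the mark at (350,150) meets the long line at (365,148), every bottle stands where it was, and the arm is clear. Handing in.

```bash
python3 -c "
from workcell import manip
print(manip.hand_in())"
```

```text
the job is handed in; nothing more can be done
None
```

I set the dial and then pressed the start button, and handed the job in at about 8.5 s of the 48 s allowed. No verdict was reported.

- **Dial:** I pushed it about 42° clockwise with the shut fingertips, using a notch wall. In the last checks the mark was within about 0.5° of the long line. The scene camera read -0.2°, the side camera -0.35° and the wrist camera about +0.4°. These disagree slightly, within the camera calibration. One earlier wrist fit read 0.85°, and the wrist readings of the long line were unreliable while the mark was close beside it, so I relied on the other views then.
- **Start button:** I pressed it only after the dial was set. It hit its stop at about 33 N wrist force (fingertip only). Once I lifted off, its top was back at its starting height in all three cameras, to within about 0.6 mm.
- **Surroundings:** I saw nothing moved or knocked over in the final pictures, and the arm ended clear of the lamp, touching nothing.

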